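# Mount a steel specimen disc on its pedestal and collar it

## Task

Mount the steel disc on the test station: set it flat on the pedestal and centre it there by touch so that its rim is flush with the pedestal all round with no edge overhanging, then let it go and only after that slip the loose collar down over disc and pedestal until it sits fully home on the shoulder. Lower and push gently, because the pedestal stands on a delicate force sensor that must never be loaded with more than 20 N in all. Leave the other things on the bench where they are.

Things in the scene. Friction and masses are not known exactly. Their poses are not given: they have to be found in the camera images.
- station: The test station, bolted down, rigid: square base plate 130 x 130 x 12 mm; on it a round force-sensor housing, 80 mm wide, 12 to 40 mm above the bench, with a cable socket on its local +x side; on that a steel shoulder flange 88 mm wide, upper face 46 mm above the bench; from its middle rises the pedestal, a plain steel cylinder. Origin: centre of the underside, below the pedestal's axis; z up.
- pedestal_top (a point): Centre of the flat top of the station's pedestal, 62 mm above the bench; z up. The pedestal is 56 mm in diameter and rises 16 mm above the shoulder. The disc's underside must lie on this top. Every push on the station counts towards its 20 N limit, also through disc or collar, and both sides of a pinch add up.
- disc: The specimen: a plain solid disc of ground bright steel, 56 mm in diameter (the same as the pedestal) and 30 mm thick, about 0.6 kg, lying flat and loose on the bench. Origin: centre of the underside; z up along its axis.
- collar: The collar: a plain dark steel ring, open at both ends, outside diameter 68 mm, bore 58.2 mm (1.1 mm clearance all round disc and pedestal), 36 mm high, square-edged, about 0.27 kg, standing loose on the bench, bore upright. Home on the shoulder it encloses the pedestal and the disc's lower 20 mm; the disc stands 10 mm proud. Origin: centre of its lower end; z up.
- gauge_box: Bystander: a shut wooden gauge box 85 x 135 x 45 mm with a brass clasp, loose. Origin: centre of the underside.
- clevis: Bystander: a round steel flange 100 mm in diameter with two dark rounded ears, 67 mm high in all, loose. Origin: centre of the underside.
- bearing: Bystander: a ball bearing lying flat, 72 mm outside diameter, 30 mm bore, 17 mm high, loose; lower and broader than the collar. Origin: centre of the underside.
Things that resemble listed ones, but are neither listed nor needed, are in the scene too. What is shaped like the disc but yellow is not meant.

How it is judged:
On the way:
1. the disc lies flat on the pedestal, flush all round to 1.5 mm, let go, with the collar not yet touching disc or station (horizontal distance between disc and pedestal_top below 0.0015 m and z of disc in the frame of pedestal_top between -0.0015 and 0.0015 m and angle between disc's own z axis and vertical below 0.03 rad and contact force between each of the fingers, collar and disc below 0.05 N and contact force between collar and station below 0.05 N), for 0.2 s.
At the end, for the whole second after the job is handed in: The disc lies flat on the pedestal with its axis within 1.5 mm of the pedestal's (no edge overhanging by more), the collar stands level around both, its axis within 3 mm of the pedestal's and its lower end within 1.5 mm of the shoulder's face, and both are released and at rest (horizontal distance between disc and pedestal_top below 0.0015 m and z of disc in the frame of pedestal_top between -0.0015 and 0.0015 m and angle between disc's own z axis and vertical below 0.03 rad and horizontal distance between collar and pedestal_top below 0.003 m and z of collar in the frame of station between 0.0445 and 0.0475 m and angle between collar's own z axis and vertical below 0.04 rad and linear speed of each of disc, collar below 0.01 m/s); the robot touches nothing.
It fails at once if the station is loaded with more than 20 N (contact force between anything else and station above 20 N).
It fails at once if a bystander is moved by more than 10 mm (distance of any of gauge_box, clevis, bearing from where it was at the start of the episode above 0.01 m).
It also fails if it takes over 72 s, if anything falls off the work surface, if the arm or the gripper's body presses on something with over 40 N, if the wrist force passes 120 N, or if a joint passes its speed limit or range.

## Robot

A 7-joint arm with a two-finger parallel gripper is mounted at the origin on the work surface. World frame = base frame: x ahead of the robot, y to its left, z up, the work surface at z = 0. Lengths are in m, angles in rad, forces in N, time in s.
With the tool pointing down it reaches from about 0.35 to 0.9 m from the base axis. Payload 19.9 kg.
Tool frame: the origin (TCP) lies at the centre of the arm's flange, where the gripper is bolted on; the fingertips stand 199 mm ahead of it and the grasp point (between the pads) lies 180 mm ahead of it (env.nose_length is the distance from the TCP to the fingertips, in m); z points along the fingers, y is the line along which they close (so a half turn about z gives the same grasp; the last joint's range is limited). The gripper opens to 94 mm and grips with 3 to 60 N. Pads are 16 mm wide; open, the fingers measure 119 mm over their backs; the gripper's body (75 mm by 177 mm) begins 78 mm behind the grasp point.
Start: joints at [1.286, 0.417, -0.01, 1.614, 0.005, 1.111, -0.053], TCP at [0.151, -0.607, 0.405] pointing down, gripper open.
Joint ranges: [-2.81, 2.81], [-0.39, 2.02], [-1.27, 1.25], [0.06, 2.57], [-1.19, 4.33], [0.19, 2], [-2.82, 2.82]. Speed limits (rad/s): [1.89, 1.89, 2.39, 2.39, 3.01, 3.01, 3.01].

## Interface

Orientations are given as a unit quaternion [w, x, y, z].
In Python, from rig import env gives the robot as it stands. The module is installed in compiled form; this text tells all that it offers.
- The arm moves only by the shell command python3 -m creep 'ROWS' [FORCE]. ROWS is JSON, a list of rows, each an object with "slide": the shift along the tool's x, y, z normalised to -1 to 1, where 1 is 0.05 m, a list of three; "twist": the turn, a rotation vector about the tool's x, y, z normalised to -1 to 1, where 1 is 6 degrees, a list of three; "gripper": the closure in counts, from 0 (fully open) to 255 (shut). In form: [{"slide": [tx, ty, tz], "twist": [wx, wy, wz], "gripper": gripper}, ...]. A call has 1 to 5 rows; each row shifts and turns the commanded pose from where the row before left it, along the tool's axes as they then stand; what a row does not reach is not made up. A row lasts 1/10 s, in which the tool goes at most 50 mm and 8.59 degrees, less where a joint would pass 70% of its speed; a pose out of reach is approached as far as the arm can. A call with a number of a shift or a turn outside -1 to 1 is refused whole. A call with a gripper value outside its range is refused whole. The fingers move at their own pace and stop on an object; FORCE is the grip in N (left out, the last holds). Time passes only in rows, so rows that do not move let the fingers close. It gives the time, the measured TCP pose, the force, the opening and the grip force at its end, in the units of the state.
- env.state(): the state, without advancing time (a new reading comes with each control period).
- env.capture(name): name is "scene" or "top" or "wrist"; returns the picture (480x640x3 uint8, blue, green, red); there is no depth.
- env.calibration(name): a dict with "camera_matrix" (3x3 intrinsics, pixels), "view" (4x4, takes a point from world to camera coordinates). Camera axes: x right, y up, looking along -z (the intrinsics and any distortion apply to the point x, -y, -z); pixel columns grow to the right and rows downward; lengths in m; the calibration is good to about 2 mm. A picture is of the moment at which its call begins: read the wrist's pose just before it. calibration takes no time and is no camera call; for the wrist camera it gives the pose at the moment of the call.
- env.hand_in(): hands the job in; it is judged then, once.
Trained networks look in the newest picture that a camera, given by its name, has taken for a name from the list of things; names that differ only in an ending like _2 or _b are one class to them, and where a whole thing is asked for, a point or a joint stands for the part that bears it (a point fixed in the world has none). Each returns a list of dicts, best first, with "conf" (0 to 1); they miss things now and then, are a little off and sometimes report something else, mostly with a low value. They report only what shows in the picture. A call takes as long as a camera call. They do not tell look-alikes from the thing itself.
- env.boxes_of(camera, name): "pixel" ([row, column] in pixels, amid what is visible of it).
- env.mark_of(camera, name): "pixel" ([row, column] in pixels: a listed point, or the origin of a listed thing).
The state is a dict: "clock": time; "joint_pos": joint angles; "qd": joint speeds; "effort": joint torques, N m; "tool_pos": TCP position; "eef_rot": TCP orientation; "contact_force": force on the tool from outside, world axes, zero at the start; "torque": the same for the moment, N m; "grip_width": finger opening in m; "gripper_force": force on a finger pad.
Only numpy, scipy, OpenCV 4.12 (cv2) and the standard library are available. Lean on these libraries where they do the work, as an engineer would, in place of code of your own. Each camera call takes 0.05 s, during which the arm holds its last target. There are 200 camera calls.

## Working session

There is one attempt and no reset: what is moved stays moved. The work goes in short steps, Python scripts to look and compute and a shell command to move; the robot and the scene stay as the last step left them, time stands still between calls to the robot, and variables do not carry over. Pictures are saved under pics/ and viewed, at most 10 in all, crops included, and the job is handed in when it is done.

```bash
mkdir -p pics
cat > h.py <<'E'
import numpy as np, cv2, json
from rig import env
from scipy.spatial.transform import Rotation as R
def ray(cal,px):
    K=np.array(cal["camera_matrix"]);V=np.array(cal["view"])
    u=np.array([(px[1]-K[0,2])/K[0,0],(px[0]-K[1,2])/K[1,1],1.])
    d=np.array([u[0],-u[1],-1.]); C=-V[:3,:3].T@V[:3,3]
    return C,V[:3,:3].T@d
def at(cal,px,z):
    C,d=ray(cal,px); return C+d*(z-C[2])/d[2]
def proj(cal,P):
    K=np.array(cal["camera_matrix"]);V=np.array(cal["view"])
    p=V[:3,:3]@np.array(P)+V[:3,3]; q=K@np.array([p[0],-p[1],-p[2]]); return q[1]/q[2],q[0]/q[2]
def st():
    s=env.state(); q=s["eef_rot"]; M=R.from_quat([q[1],q[2],q[3],q[0]]).as_matrix()
    return s,np.array(s["tool_pos"]),M
E
python3 - <<'E'
from h import *
np.set_printoptions(precision=4,suppress=True)
for c in ["top","scene"]:
    im=env.capture(c); cv2.imwrite(f"pics/{c}0.png",im); cal=env.calibration(c)
    print(c,cal)
    for n,z in [("disc",0),("collar",0),("station",0),("pedestal_top",.062),("gauge_box",0),("clevis",0),("bearing",0)]:
        for r in env.mark_of(c,n)[:4]: print(c,n,np.array(r["pixel"]),round(r["conf"],2),at(cal,r["pixel"],z))
s,p,M=st(); print(p,M,s["contact_force"],s["clock"],s["grip_width"])
E
```

```text
top {'camera_matrix': array([[461.269 ,   0.    , 323.7712],
       [  0.    , 461.269 , 244.7253],
       [  0.    ,   0.    ,   1.    ]]), 'view': array([[ 0.029 , -0.9996, -0.0056, -0.0484],
       [ 0.9866,  0.0277,  0.1609, -0.6125],
       [-0.1607, -0.0102,  0.987 , -0.7887],
       [ 0.    ,  0.    ,  0.    ,  1.    ]])}
top disc [316.4 417.9] 0.76 [ 0.4905 -0.2108  0.    ]
top disc [325.5 473. ] 0.76 [ 0.4767 -0.3136  0.    ]
top collar [283.7 176. ] 0.72 [0.5387 0.2485 0.    ]
top station [269.7 283.9] 0.6 [0.5713 0.0443 0.    ]
top pedestal_top [272.1 282.6] 0.62 [0.5604 0.0405 0.062 ]
top gauge_box [196.7 180.5] 0.65 [0.7093 0.2535 0.    ]
top clevis [190.9 412.9] 0.95 [ 0.7335 -0.202   0.    ]
top bearing [177.6 290.8] 0.59 [0.754  0.0386 0.    ]
scene {'camera_matrix': array([[559.1581,   0.    , 314.34  ],
       [  0.    , 559.1581, 235.6555],
       [  0.    ,   0.    ,   1.    ]]), 'view': array([[ 0.6481,  0.7615, -0.0046, -0.3846],
       [-0.6557,  0.5611,  0.5053,  0.3712],
       [ 0.3874, -0.3245,  0.8629, -1.421 ],
       [ 0.    ,  0.    ,  0.    ,  1.    ]])}
scene disc [270.9 206.5] 0.97 [ 0.4966 -0.2115  0.    ]
scene disc [293.1 158.3] 0.6 [ 0.4745 -0.3148  0.    ]
scene collar [167.2 377.1] 0.6 [0.5322 0.2427 0.    ]
scene station [223. 324.] 0.95 [0.5669 0.0501 0.    ]
scene station [266.7 206.2] 0.45 [ 0.4882 -0.2064  0.    ]
scene pedestal_top [211.5 319.8] 0.92 [0.5686 0.0363 0.062 ]
scene gauge_box [212.3 436.1] 0.63 [0.7064 0.2556 0.    ]
scene clevis [350.9 277.3] 0.81 [ 0.7265 -0.2066  0.    ]
scene bearing [289.7 381.7] 0.98 [0.7635 0.0349 0.    ]
[ 0.1509 -0.6065  0.4046] [[ 0.9704  0.2414 -0.    ]
 [ 0.2414 -0.9704  0.    ]
 [-0.     -0.     -1.    ]] [-0.2419  0.2274 -0.6736] 0.8 0.0941109626370896
```

View pics/top0.png

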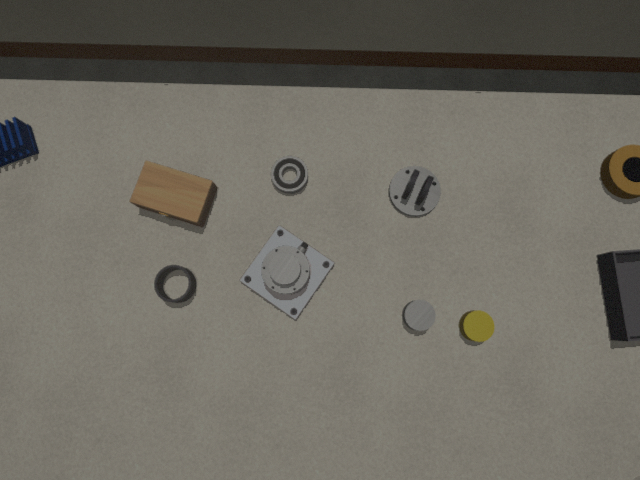

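View pics/scene0.png

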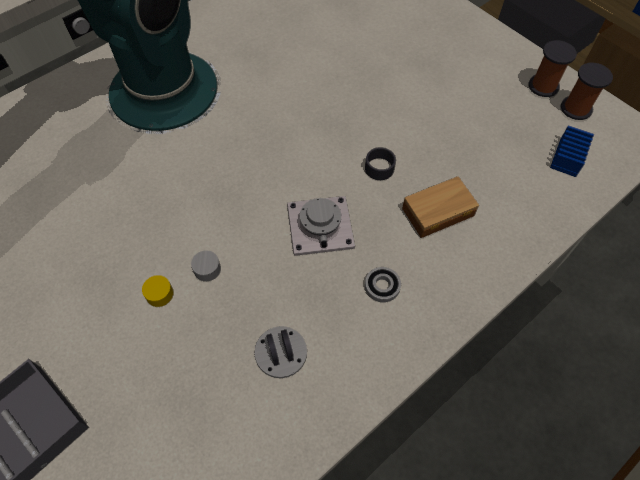

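Candidates for the disc in the top image are the grey disc at (316,419), the yellow look-alike at (326,478), and the clevis flange at (191,414). I choose the grey one. Candidates for the collar are the dark ring at (285,176) and the bearing at (175,290), and I choose the dark ring. The station is at (270,286). Next I move above the disc and check it with a close crop.

```bash
R='x'; python3 -m creep '[{"slide":[0.7,-0.5,0],"twist":[0,0,0],"gripper":0},{"slide":[0.7,-0.5,0],"twist":[0,0,0],"gripper":0},{"slide":[0.7,-0.5,0],"twist":[0,0,0],"gripper":0},{"slide":[0.7,-0.5,0],"twist":[0,0,0],"gripper":0},{"slide":[0.7,-0.5,0],"twist":[0,0,0],"gripper":0}]'
python3 -m creep '[{"slide":[0.7,-0.5,0],"twist":[0,0,0],"gripper":0},{"slide":[0.7,-0.5,0],"twist":[0,0,0],"gripper":0},{"slide":[0.7,-0.5,0],"twist":[0,0,0],"gripper":0},{"slide":[0.7,-0.5,0],"twist":[0,0,0],"gripper":0},{"slide":[0.7,-0.5,0],"twist":[0,0,0],"gripper":0}]'
python3 -m creep '[{"slide":[0,0,0],"twist":[0,0,0],"gripper":0},{"slide":[0,0,0],"twist":[0,0,0],"gripper":0}]'
python3 - <<'E'
from h import *
np.set_printoptions(precision=4,suppress=True)
s,p,M=st(); print(p,M)
cal=env.calibration("wrist"); im=env.capture("wrist"); cv2.imwrite("pics/w1.png",im); print(cal)
V=cal["view"];C=-V[:3,:3].T@V[:3,3]; print("cam in tool",M.T@(C-p), M.T@V[:3,:3].T)
print([(r["pixel"],r["conf"],at(cal,r["pixel"],0)) for r in env.mark_of("wrist","disc")])
print(proj(cal,[.494,-.211,0]))
E
```

```text
clock: 1.3
tool_pos: [0.2914, -0.4415, 0.4048]
eef_rot: [0.0, 0.993, 0.122, 0.0]
contact_force: [1.3, 0.4, 0.0]
grip_width: 0.0939
gripper_force: 0.0
clock: 1.8
tool_pos: [0.431, -0.2779, 0.4049]
eef_rot: [0.0, 0.993, 0.122, 0.0]
contact_force: [-0.0, -0.5, -0.5]
grip_width: 0.0942
gripper_force: 0.0
clock: 2.0
tool_pos: [0.4306, -0.2788, 0.4047]
eef_rot: [-0.0, 0.992, 0.122, -0.0]
contact_force: [0.3, -1.0, 0.3]
grip_width: 0.0939
gripper_force: 0.0
[ 0.4306 -0.2788  0.4047] [[ 0.97    0.2431 -0.    ]
 [ 0.2431 -0.97    0.    ]
 [-0.     -0.     -1.    ]]
{'camera_matrix': array([[385.945 ,   0.    , 320.9327],
       [  0.    , 385.945 , 235.1376],
       [  0.    ,   0.    ,   1.    ]]), 'view': array([[ 0.2433, -0.97  , -0.0002, -0.3749],
       [ 0.9387,  0.2355, -0.2518, -0.3123],
       [ 0.2443,  0.0611,  0.9678, -0.4793],
       [ 0.    ,  0.    ,  0.    ,  1.    ]])}
cam in tool [ 0.0731 -0.0003  0.0195] [[ 0.0002  0.9678  0.2518]
 [ 1.     -0.0003  0.0001]
 [ 0.0002  0.2518 -0.9678]]
[([174.4, 369.2], 0.81, array([ 0.4762, -0.3163,  0.    ])), ([129.1, 263.8], 0.55, array([ 0.4931, -0.2061,  0.    ]))]
(np.float64(129.48057822745025), np.float64(268.98428748851074))
```

View pics/w1.png

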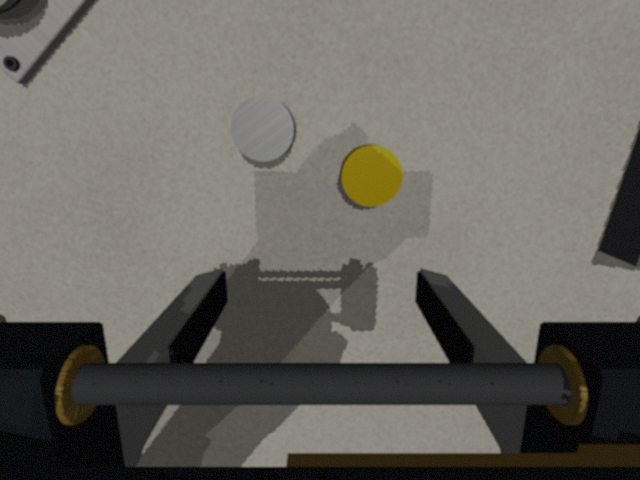

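The picture shows the grey disc's top face at about (130,264) and the yellow look-alike at (176,371). The grey one is the disc.

```bash
cat >> h.py <<'E'
def circfit(cal,im,xy,r,z,pad=.008,show=None):
    """refine centre of a horizontal circle radius r height z by maximising the radial gradient of the projected outline"""
    g=cv2.GaussianBlur(cv2.cvtColor(im,cv2.COLOR_BGR2GRAY),(3,3),0).astype(np.float32)
    gx=cv2.Sobel(g,cv2.CV_32F,1,0);gy=cv2.Sobel(g,cv2.CV_32F,0,1)
    t=np.linspace(0,2*np.pi,180,endpoint=False);K=np.array(cal["camera_matrix"]);V=np.array(cal["view"])
    def pix(c,rr):
        P=np.stack([c[0]+rr*np.cos(t),c[1]+rr*np.sin(t),np.full_like(t,z)],1)@V[:3,:3].T+V[:3,3]
        return (K[0,2]-K[0,0]*P[:,0]/P[:,2]).astype(np.float32),(K[1,2]+K[1,1]*P[:,1]/P[:,2]).astype(np.float32)
    def score(c):
        u,v=pix(c,r);u2,v2=pix(c,r+.002);n=np.stack([u2-u,v2-v]);n/=np.linalg.norm(n,axis=0)
        a=cv2.remap(gx,u[None],v[None],1)[0];b=cv2.remap(gy,u[None],v[None],1)[0]
        return np.minimum(np.abs(a*n[0]+b*n[1]),120).mean()
    xy=np.array(xy[:2]);
    for step in (pad/8,pad/40):
        G=[(score(xy+[i*step,j*step]),i,j) for i in range(-8,9) for j in range(-8,9)]
        s,i,j=max(G); xy=xy+[i*step,j*step]
    return xy,s
def goto(xy):
    s,p,M=st(); d=M.T@np.array([xy[0]-p[0],xy[1]-p[1],0]); return (d/.05)[:2]
E
python3 - <<'E'
from h import *
np.set_printoptions(precision=4,suppress=True)
cal=env.calibration("wrist"); im=cv2.imread("pics/w1.png")
x=at(cal,(130,264),.03); print(x); c,s=circfit(cal,im,x,.028,.03); print(c,s,goto(c), proj(cal,[*c,.03]))
E
```

```text
[ 0.4922 -0.2123  0.03  ]
[ 0.4924 -0.2101] 61.054813 [ 1.5556 -1.0585] (np.float64(129.1553217203674), np.float64(261.61691401235595))
```

```bash
python3 -m creep '[{"slide":[0.5,-0.35,0.5],"twist":[0,0,0],"gripper":0},{"slide":[0.5,-0.35,0.5],"twist":[0,0,0],"gripper":0},{"slide":[0.55,-0.36,0.5],"twist":[0,0,0],"gripper":0},{"slide":[0,0,0.5],"twist":[0,0,0],"gripper":0},{"slide":[0,0,0],"twist":[0,0,0],"gripper":0}]' 15
python3 -m creep '[{"slide":[0,0,0],"twist":[0,0,0],"gripper":0}]'
python3 - <<'E'
from h import *
np.set_printoptions(precision=4,suppress=True)
s,p,M=st(); cal=env.calibration("wrist"); im=env.capture("wrist"); cv2.imwrite("pics/w2.png",im)
c,sc=circfit(cal,im,[.4924,-.2101],.028,.03); print(p,c,sc,goto(c),proj(cal,[*c,.03]))
u=proj(cal,[*c,.03]); cv2.circle(im,(int(u[1]),int(u[0])),3,(0,0,255),-1)
for t in np.linspace(0,6.28,40):
    u=proj(cal,[c[0]+.028*np.cos(t),c[1]+.028*np.sin(t),.03]); cv2.circle(im,(int(u[1]),int(u[0])),1,(0,0,255),-1)
cv2.imwrite("pics/w2m.png",im)
E
```

```text
clock: 2.6
tool_pos: [0.4916, -0.2096, 0.3019]
eef_rot: [-0.001, 0.993, 0.121, -0.002]
contact_force: [-0.1, -0.3, 0.3]
grip_width: 0.0941
gripper_force: 0.0
clock: 2.7
tool_pos: [0.4921, -0.2105, 0.3051]
eef_rot: [0.0, 0.993, 0.121, -0.0]
contact_force: [-0.2, -0.9, 0.2]
grip_width: 0.0937
gripper_force: 0.0
[ 0.4921 -0.2105  0.3051] [ 0.4934 -0.2087] 65.40069 [ 0.0306 -0.03  ] (np.float64(241.8523042281581), np.float64(319.37266961145855))
```

View pics/w2m.png

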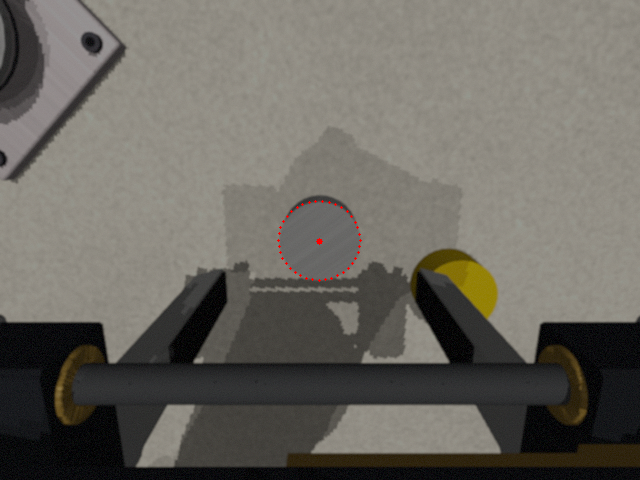

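The fitted circle lies exactly on the disc's top face, centred at (241,319). I'll descend and grip.

```bash
python3 -m creep '[{"slide":[0.03,-0.03,0.5],"twist":[0,0,0],"gripper":0},{"slide":[0,0,0.5],"twist":[0,0,0],"gripper":0},{"slide":[0,0,0.5],"twist":[0,0,0],"gripper":0},{"slide":[0,0,0.3],"twist":[0,0,0],"gripper":0},{"slide":[0,0,0.2],"twist":[0,0,0],"gripper":0}]' 25
python3 -m creep '[{"slide":[0,0,0],"twist":[0,0,0],"gripper":0},{"slide":[0,0,0],"twist":[0,0,0],"gripper":130},{"slide":[0,0,0],"twist":[0,0,0],"gripper":255},{"slide":[0,0,0],"twist":[0,0,0],"gripper":255},{"slide":[0,0,0],"twist":[0,0,0],"gripper":255}]' 25
python3 -m creep '[{"slide":[0,0,0],"twist":[0,0,0],"gripper":255},{"slide":[0,0,0],"twist":[0,0,0],"gripper":255},{"slide":[0,0,0],"twist":[0,0,0],"gripper":255},{"slide":[0,0,0],"twist":[0,0,0],"gripper":255}]'
```

```text
clock: 3.25
tool_pos: [0.4937, -0.2082, 0.2047]
eef_rot: [0.0, 0.993, 0.121, 0.0]
contact_force: [-0.1, 0.1, 0.1]
grip_width: 0.0942
gripper_force: 0.0
clock: 3.75
tool_pos: [0.4938, -0.2075, 0.2051]
eef_rot: [0.0, 0.993, 0.122, 0.0]
contact_force: [-0.4, -1.0, -0.3]
grip_width: 0.0651
gripper_force: 0.0
clock: 4.15
tool_pos: [0.4938, -0.2076, 0.2049]
eef_rot: [0.0, 0.993, 0.122, 0.0]
contact_force: [0.2, -0.2, 5.4]
grip_width: 0.0555
gripper_force: 25.0
```

```bash
python3 -m creep '[{"slide":[0,0,-0.2],"twist":[0,0,0],"gripper":255},{"slide":[0,0,-0.5],"twist":[0,0,0],"gripper":255},{"slide":[0,0,-0.6],"twist":[0,0,0],"gripper":255},{"slide":[0,0,-0.7],"twist":[0,0,0],"gripper":255},{"slide":[0,0,-0.5],"twist":[0,0,0],"gripper":255}]'
python3 -m creep '[{"slide":[0.15,-0.75,0],"twist":[0,0,0],"gripper":255},{"slide":[0.15,-0.75,0],"twist":[0,0,0],"gripper":255},{"slide":[0.15,-0.75,0],"twist":[0,0,0],"gripper":255},{"slide":[0.15,-0.75,0],"twist":[0,0,0],"gripper":255},{"slide":[0.15,-0.75,0],"twist":[0,0,0],"gripper":255}]'
python3 -m creep '[{"slide":[0.1,-0.75,0],"twist":[0,0,0],"gripper":255},{"slide":[0,0,0],"twist":[0,0,0],"gripper":255},{"slide":[0,0,0],"twist":[0,0,0],"gripper":255}]'
python3 - <<'E'
from h import *
np.set_printoptions(precision=4,suppress=True)
s,p,M=st(); cal=env.calibration("wrist"); im=env.capture("wrist"); cv2.imwrite("pics/w3.png",im)
r=env.mark_of("wrist","pedestal_top"); print(p,s["contact_force"],s["grip_width"],[(a["pixel"],a["conf"],at(cal,a["pixel"],.062)) for a in r])
x=at(cal,r[0]["pixel"],.062) if r else [.567,.040]
for rad,z,col in [(.028,.062,(0,0,255)),(.044,.046,(0,255,0))]:
    c,sc=circfit(cal,im,x,rad,z); print(rad,c,sc,goto(c))
    for t in np.linspace(0,6.28,40):
        u=proj(cal,[c[0]+rad*np.cos(t),c[1]+rad*np.sin(t),z]); cv2.circle(im,(int(u[1]),int(u[0])),1,col,-1)
cv2.imwrite("pics/w3m.png",im)
E
```

```text
clock: 4.65
tool_pos: [0.4935, -0.2072, 0.3318]
eef_rot: [-0.0, 0.993, 0.122, 0.0]
contact_force: [1.0, 0.9, -6.0]
grip_width: 0.0556
gripper_force: 25.0
clock: 5.15
tool_pos: [0.4841, -0.0149, 0.3299]
eef_rot: [-0.0, 0.993, 0.122, -0.0]
contact_force: [1.6, 0.1, -6.4]
grip_width: 0.0556
gripper_force: 25.0
clock: 5.45
tool_pos: [0.4802, 0.0219, 0.3298]
eef_rot: [-0.0, 0.992, 0.123, -0.0]
contact_force: [0.2, -0.0, -5.7]
grip_width: 0.0557
gripper_force: 25.0
[0.4802 0.0219 0.3298] [ 0.1604 -0.0485 -5.7289] 0.05570345027480458 [([107.2, 333.7], 0.77, array([0.5686, 0.0363, 0.062 ]))]
0.028 [0.5678 0.0375] 41.80302 [1.7766 0.0882]
0.044 [0.568  0.0375] 52.998894 [1.7805 0.0891]
```

View pics/w3m.png

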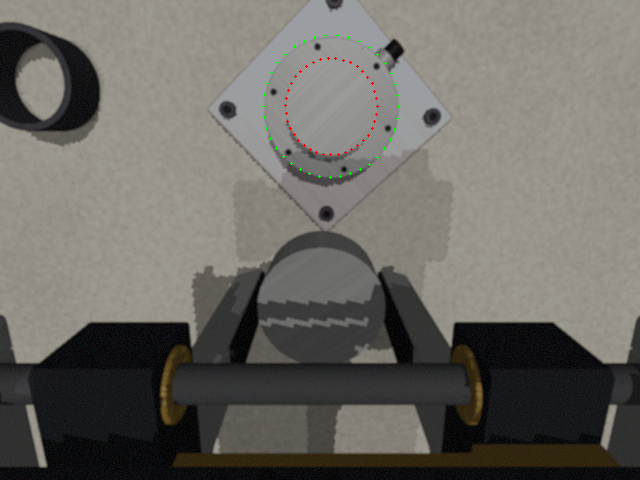

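Both fitted outlines (pedestal centred at 106,332 and shoulder) agree on a pedestal axis at (0.568, 0.0375). The disc is held square between the fingers. I'll check the disc's offset in the hand, then move over.

```bash
python3 - <<'E'
from h import *
np.set_printoptions(precision=4,suppress=True)
s,p,M=st(); cal=env.calibration("wrist"); im=cv2.imread("pics/w3.png")
c,sc=circfit(cal,im,p[:2],.028,p[2]-.175); d=M.T@np.array([c[0]-p[0],c[1]-p[1],0]); print("disc in tool",d,sc,proj(cal,[*c,p[2]-.175]))
E
python3 -m creep '[{"slide":[0.35,0.02,0],"twist":[0,0,0],"gripper":255},{"slide":[0.45,0.02,0],"twist":[0,0,0],"gripper":255},{"slide":[0.45,0.02,0.2],"twist":[0,0,0],"gripper":255},{"slide":[0.4,0.02,0.4],"twist":[0,0,0],"gripper":255},{"slide":[0.13,0.01,0.4],"twist":[0,0,0],"gripper":255}]'
python3 -m creep '[{"slide":[0,0,0],"twist":[0,0,0],"gripper":255},{"slide":[0,0,0],"twist":[0,0,0],"gripper":255}]'
```

```text
disc in tool [-0.0005 -0.0003  0.    ] 86.84976 (np.float64(308.3118150679766), np.float64(320.76012385542174))
clock: 6.05
tool_pos: [0.5697, 0.0373, 0.279]
eef_rot: [0.0, 0.993, 0.121, 0.0]
contact_force: [-0.9, -0.4, -6.6]
grip_width: 0.0554
gripper_force: 25.0
clock: 6.25
tool_pos: [0.5678, 0.0375, 0.2797]
eef_rot: [-0.0, 0.993, 0.121, -0.001]
contact_force: [0.4, -0.1, -6.4]
grip_width: 0.0557
gripper_force: 25.0
```

```bash
python3 -m creep '[{"slide":[0.01,0,0.1],"twist":[0,0,0],"gripper":255},{"slide":[0,0,0.08],"twist":[0,0,0],"gripper":255},{"slide":[0,0,0.04],"twist":[0,0,0],"gripper":255},{"slide":[0,0,0],"twist":[0,0,0],"gripper":255},{"slide":[0,0,0],"twist":[0,0,0],"gripper":255}]'
python3 -m creep '[{"slide":[0,0,0.01],"twist":[0,0,0],"gripper":255},{"slide":[0,0,0],"twist":[0,0,0],"gripper":255}]'
python3 -m creep '[{"slide":[0,0,0.01],"twist":[0,0,0],"gripper":255},{"slide":[0,0,0],"twist":[0,0,0],"gripper":255}]'
```

```text
clock: 6.75
tool_pos: [0.5685, 0.0384, 0.2688]
eef_rot: [-0.0, 0.993, 0.122, 0.0]
contact_force: [0.0, 0.6, -6.2]
grip_width: 0.0557
gripper_force: 25.0
clock: 6.95
tool_pos: [0.5686, 0.0384, 0.2682]
eef_rot: [-0.0, 0.993, 0.122, 0.0]
contact_force: [-0.1, 0.1, -6.6]
grip_width: 0.0557
gripper_force: 25.0
clock: 7.15
tool_pos: [0.5685, 0.0384, 0.2676]
eef_rot: [-0.0, 0.993, 0.122, -0.0]
contact_force: [0.2, -0.0, -6.4]
grip_width: 0.0556
gripper_force: 25.0
```

```bash
python3 -m creep '[{"slide":[0,0.01,0.006],"twist":[0,0,0],"gripper":255},{"slide":[0,0,0],"twist":[0,0,0],"gripper":255}]'
python3 -m creep '[{"slide":[0,0,0.006],"twist":[0,0,0],"gripper":255},{"slide":[0,0,0],"twist":[0,0,0],"gripper":255}]'
python3 -m creep '[{"slide":[0,0,0.006],"twist":[0,0,0],"gripper":255},{"slide":[0,0,0],"twist":[0,0,0],"gripper":255}]'
```

```text
clock: 7.35
tool_pos: [0.5687, 0.0378, 0.2673]
eef_rot: [-0.0, 0.993, 0.122, -0.0]
contact_force: [0.5, 0.3, -5.9]
grip_width: 0.0555
gripper_force: 25.0
clock: 7.55
tool_pos: [0.5687, 0.038, 0.267]
eef_rot: [-0.0, 0.993, 0.122, -0.0]
contact_force: [-0.0, 0.5, -6.4]
grip_width: 0.0553
gripper_force: 25.0
clock: 7.75
tool_pos: [0.5687, 0.0379, 0.2669]
eef_rot: [0.0, 0.993, 0.122, 0.0]
contact_force: [-0.7, -0.4, -0.9]
grip_width: 0.0555
gripper_force: 25.0
```

```bash
python3 -m creep '[{"slide":[0,0,0],"twist":[0,0,0],"gripper":90},{"slide":[0,0,0],"twist":[0,0,0],"gripper":80},{"slide":[0,0,0],"twist":[0,0,0],"gripper":60},{"slide":[0,0,0],"twist":[0,0,0],"gripper":60},{"slide":[0,0,0],"twist":[0,0,0],"gripper":60}]' 3
python3 -m creep '[{"slide":[0,0,0.1],"twist":[0,0,0],"gripper":60},{"slide":[0,0,0.1],"twist":[0,0,0],"gripper":60},{"slide":[0,0,0.1],"twist":[0,0,0],"gripper":60},{"slide":[0,0,0.02],"twist":[0,0,0],"gripper":60},{"slide":[0,0,0],"twist":[0,0,0],"gripper":90}]'
python3 -m creep '[{"slide":[0,0,0],"twist":[0,0,0],"gripper":90},{"slide":[0,0,0],"twist":[0,0,0],"gripper":90}]'
python3 - <<'E'
from h import *
np.set_printoptions(precision=4,suppress=True)
s,p,M=st(); print(p,s["grip_width"],s["contact_force"]); cal=env.calibration("wrist"); im=env.capture("wrist"); cv2.imwrite("pics/w4.png",im)
for c,r,z in [([.568,.0375],.028,.092),([.568,.0375],.044,.046)]: print(circfit(cal,im,c,r,z))
E
```

```text
clock: 8.25
tool_pos: [0.5687, 0.0379, 0.2668]
eef_rot: [-0.0, 0.993, 0.122, 0.0]
contact_force: [0.4, 0.2, 0.5]
grip_width: 0.0723
gripper_force: 0.0
clock: 8.75
tool_pos: [0.5686, 0.0379, 0.2504]
eef_rot: [-0.0, 0.993, 0.122, -0.0]
contact_force: [0.4, 0.5, -0.4]
grip_width: 0.0665
gripper_force: 0.0
clock: 8.95
tool_pos: [0.5687, 0.0379, 0.2509]
eef_rot: [-0.0, 0.993, 0.122, 0.0]
contact_force: [-0.4, -0.6, 0.2]
grip_width: 0.0605
gripper_force: 0.0
[0.5687 0.0379 0.2509] 0.0605446929030759 [-0.356  -0.5758  0.2176]
(array([0.5682, 0.0381]), np.float32(72.30214))
(array([0.5682, 0.0375]), np.float32(42.915703))
```

View pics/w4.png

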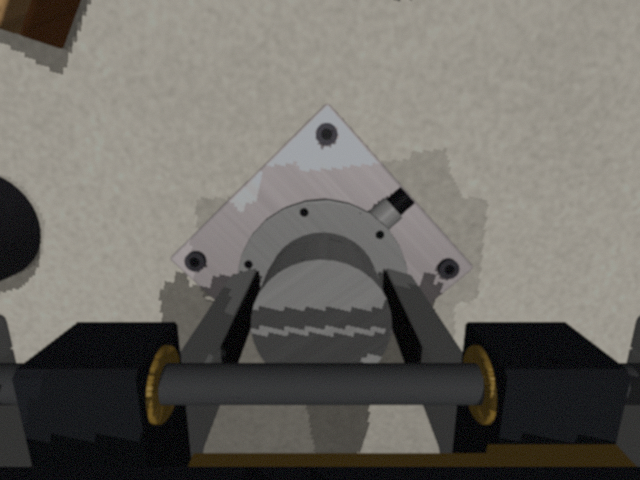

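The disc sits on the pedestal with its top at about (320,320), and the fingers straddle both. Next comes a gentle 3 N squeeze across the seam.

```bash
python3 -m creep '[{"slide":[0,0,0],"twist":[0,0,0],"gripper":94},{"slide":[0,0,0],"twist":[0,0,0],"gripper":96},{"slide":[0,0,0],"twist":[0,0,0],"gripper":98},{"slide":[0,0,0],"twist":[0,0,0],"gripper":98}]' 3
python3 -m creep '[{"slide":[0,0,0],"twist":[0,0,0],"gripper":100},{"slide":[0,0,0],"twist":[0,0,0],"gripper":100}]'
python3 -m creep '[{"slide":[0,0,0],"twist":[0,0,0],"gripper":102},{"slide":[0,0,0],"twist":[0,0,0],"gripper":102}]'
python3 -m creep '[{"slide":[0,0,0],"twist":[0,0,0],"gripper":104},{"slide":[0,0,0],"twist":[0,0,0],"gripper":104}]'
```

```text
clock: 9.4
tool_pos: [0.5687, 0.0379, 0.2508]
eef_rot: [-0.0, 0.993, 0.122, -0.0]
contact_force: [-0.7, 0.0, 0.2]
grip_width: 0.0579
gripper_force: 0.0
clock: 9.6
tool_pos: [0.5687, 0.0379, 0.2507]
eef_rot: [-0.0, 0.993, 0.122, -0.0]
contact_force: [-0.7, 0.6, -0.1]
grip_width: 0.0571
gripper_force: 0.0
clock: 9.8
tool_pos: [0.5687, 0.0377, 0.2508]
eef_rot: [0.0, 0.993, 0.121, 0.0]
contact_force: [0.8, -0.8, -0.0]
grip_width: 0.0564
gripper_force: 2.1
clock: 10.0
tool_pos: [0.5687, 0.0377, 0.2507]
eef_rot: [0.0, 0.993, 0.121, 0.0]
contact_force: [1.1, -2.9, 0.2]
grip_width: 0.0559
gripper_force: 3.0
```

```bash
python3 -m creep '[{"slide":[0,0.004,0],"twist":[0,0,0],"gripper":104},{"slide":[0,0,0],"twist":[0,0,0],"gripper":104}]'
python3 -m creep '[{"slide":[0,0.004,0],"twist":[0,0,0],"gripper":106},{"slide":[0,0,0],"twist":[0,0,0],"gripper":106}]'
python3 -m creep '[{"slide":[0,0,0],"twist":[0,0,0],"gripper":110},{"slide":[0,0,0],"twist":[0,0,0],"gripper":110},{"slide":[0,0,0],"twist":[0,0,0],"gripper":110}]'
```

```text
clock: 10.2
tool_pos: [0.5687, 0.0376, 0.2508]
eef_rot: [0.0, 0.993, 0.122, -0.0]
contact_force: [0.5, -2.9, -0.8]
grip_width: 0.0562
gripper_force: 3.0
clock: 10.4
tool_pos: [0.5688, 0.0375, 0.2507]
eef_rot: [-0.0, 0.993, 0.122, -0.0]
contact_force: [0.9, -2.9, -0.2]
grip_width: 0.0561
gripper_force: 3.0
clock: 10.7
tool_pos: [0.5688, 0.0375, 0.2508]
eef_rot: [-0.0, 0.993, 0.122, -0.0]
contact_force: [0.6, -2.9, -0.7]
grip_width: 0.0558
gripper_force: 3.0
```

```bash
python3 -m creep '[{"slide":[0,0.006,0],"twist":[0,0,0],"gripper":110},{"slide":[0,0,0],"twist":[0,0,0],"gripper":110}]'
python3 -m creep '[{"slide":[0,0.006,0],"twist":[0,0,0],"gripper":110},{"slide":[0,0,0],"twist":[0,0,0],"gripper":110}]'
python3 -m creep '[{"slide":[0,0.006,0],"twist":[0,0,0],"gripper":110},{"slide":[0,0,0],"twist":[0,0,0],"gripper":110}]'
```

```text
clock: 10.9
tool_pos: [0.5688, 0.0374, 0.2507]
eef_rot: [-0.0, 0.993, 0.122, -0.0]
contact_force: [1.2, -1.6, -0.6]
grip_width: 0.0559
gripper_force: 3.0
clock: 11.1
tool_pos: [0.5688, 0.0373, 0.2507]
eef_rot: [-0.0, 0.993, 0.122, -0.0]
contact_force: [-0.7, 0.5, 0.6]
grip_width: 0.0555
gripper_force: 3.0
clock: 11.3
tool_pos: [0.5689, 0.0372, 0.2507]
eef_rot: [-0.0, 0.993, 0.122, -0.0]
contact_force: [-1.4, 5.4, -0.6]
grip_width: 0.0561
gripper_force: 3.0
```

```bash
python3 -m creep '[{"slide":[0,-0.006,0],"twist":[0,0,0],"gripper":110},{"slide":[0,0,0],"twist":[0,0,0],"gripper":110},{"slide":[0,0,0],"twist":[0,0,0],"gripper":110},{"slide":[0,0,0],"twist":[0,0,0],"gripper":110}]'
python3 - <<'E'
from h import *
np.set_printoptions(precision=4,suppress=True)
s,p,M=st(); print(p,s["joint_pos"],M)
E
python3 -m creep '[{"slide":[0,0,0],"twist":[0,0,0],"gripper":101},{"slide":[0,0,0],"twist":[0,0,0],"gripper":98},{"slide":[0,0,0],"twist":[0,0,0],"gripper":90},{"slide":[0,0,0],"twist":[0,0,0],"gripper":70},{"slide":[0,0,0],"twist":[0,0,0],"gripper":60}]'
```

```text
clock: 11.7
tool_pos: [0.5688, 0.0373, 0.2507]
eef_rot: [-0.0, 0.993, 0.122, -0.0]
contact_force: [-1.0, 5.0, -0.5]
grip_width: 0.0562
gripper_force: 3.0
[0.5688 0.0373 0.2507] [ 0.156   0.5381 -0.3512  1.8607  0.2512  0.7861 -1.6549] [[ 0.9704  0.2416 -0.0002]
 [ 0.2416 -0.9704  0.0004]
 [-0.0001 -0.0005 -1.    ]]
clock: 12.2
tool_pos: [0.569, 0.0367, 0.2508]
eef_rot: [0.0, 0.993, 0.121, 0.0]
contact_force: [-0.1, 0.1, 0.3]
grip_width: 0.071
gripper_force: 0.0
```

```bash
python3 -m creep '[{"slide":[0,-0.012,0],"twist":[0,0,0],"gripper":90},{"slide":[0,0,0],"twist":[0,0,0],"gripper":94},{"slide":[0,0,0],"twist":[0,0,0],"gripper":98},{"slide":[0,0,0],"twist":[0,0,0],"gripper":100},{"slide":[0,0,0],"twist":[0,0,0],"gripper":102}]'
python3 -m creep '[{"slide":[0,0,0],"twist":[0,0,0],"gripper":104},{"slide":[0,0,0],"twist":[0,0,0],"gripper":106},{"slide":[0,0,0],"twist":[0,0,0],"gripper":110},{"slide":[0,0,0],"twist":[0,0,0],"gripper":110}]'
python3 -m creep '[{"slide":[0,0,0],"twist":[0,0,0],"gripper":110},{"slide":[0,0,0],"twist":[0,0,0],"gripper":110}]'
```

```text
clock: 12.7
tool_pos: [0.5688, 0.0375, 0.2507]
eef_rot: [-0.0, 0.993, 0.122, -0.0]
contact_force: [0.7, 0.3, 0.0]
grip_width: 0.0564
gripper_force: 0.0
clock: 13.1
tool_pos: [0.5688, 0.0374, 0.2507]
eef_rot: [0.0, 0.993, 0.122, -0.0]
contact_force: [0.5, -2.1, -0.5]
grip_width: 0.0559
gripper_force: 3.0
clock: 13.3
tool_pos: [0.5688, 0.0374, 0.2507]
eef_rot: [0.0, 0.993, 0.122, -0.0]
contact_force: [0.4, -1.0, -0.5]
grip_width: 0.0562
gripper_force: 3.0
```

```bash
python3 -m creep '[{"slide":[0,0.003,0],"twist":[0,0,0],"gripper":110},{"slide":[0,0,0],"twist":[0,0,0],"gripper":110},{"slide":[0,0,0],"twist":[0,0,0],"gripper":110}]'
python3 -m creep '[{"slide":[0,0,0],"twist":[0,0,0],"gripper":100},{"slide":[0,0,0],"twist":[0,0,0],"gripper":96},{"slide":[0,0,0],"twist":[0,0,0],"gripper":70},{"slide":[0,0,0],"twist":[0,0,0],"gripper":60},{"slide":[0,0,0],"twist":[0,0,0],"gripper":60}]'
python3 -m creep '[{"slide":[0,0,0],"twist":[0,0,0.5],"gripper":50},{"slide":[0,0,0],"twist":[0,0,1],"gripper":50},{"slide":[0,0,0],"twist":[0,0,1],"gripper":50},{"slide":[0,0,0],"twist":[0,0,1],"gripper":50},{"slide":[0,0,0],"twist":[0,0,0.5],"gripper":50}]'
python3 - <<'E'
from h import *
np.set_printoptions(precision=4,suppress=True)
s,p,M=st(); print(p,s["joint_pos"])
E
```

```text
clock: 13.6
tool_pos: [0.5688, 0.0374, 0.2507]
eef_rot: [-0.0, 0.993, 0.122, -0.0]
contact_force: [0.4, -0.6, 0.4]
grip_width: 0.0559
gripper_force: 3.0
clock: 14.1
tool_pos: [0.5688, 0.0374, 0.2507]
eef_rot: [-0.0, 0.993, 0.122, -0.0]
contact_force: [0.5, 0.0, 0.2]
grip_width: 0.0717
gripper_force: 0.0
clock: 14.6
tool_pos: [0.5688, 0.0375, 0.2508]
eef_rot: [-0.0, 0.996, -0.089, 0.0]
contact_force: [-0.0, -0.7, 0.4]
grip_width: 0.0758
gripper_force: 0.0
[0.5688 0.0375 0.2508] [ 0.0774  0.5255 -0.2506  1.8636  0.1789  0.7741 -2.0191]
```

```bash
python3 -m creep '[{"slide":[0,0,0],"twist":[0,0,-1],"gripper":50},{"slide":[0,0,0],"twist":[0,0,-1],"gripper":50},{"slide":[0,0,0],"twist":[0,0,-1],"gripper":50},{"slide":[0,0,0],"twist":[0,0,-1],"gripper":50},{"slide":[0,0,0],"twist":[0,0,-1],"gripper":50}]'
python3 -m creep '[{"slide":[0,0,0],"twist":[0,0,-1],"gripper":50},{"slide":[0,0,0],"twist":[0,0,-1],"gripper":50},{"slide":[0,0,0],"twist":[0,0,-1],"gripper":50},{"slide":[0,0,0],"twist":[0,0,-1],"gripper":50},{"slide":[0,0,0],"twist":[0,0,-1],"gripper":50}]'
python3 -m creep '[{"slide":[0,0,0],"twist":[0,0,-1],"gripper":50},{"slide":[0,0,0],"twist":[0,0,-1],"gripper":50},{"slide":[0,0,0],"twist":[0,0,-1],"gripper":50},{"slide":[0,0,0],"twist":[0,0,-1],"gripper":50},{"slide":[0,0,0],"twist":[0,0,-1],"gripper":50}]'
python3 -m creep '[{"slide":[0,0,0],"twist":[0,0,-1],"gripper":50},{"slide":[0,0,0],"twist":[0,0,-1],"gripper":50},{"slide":[0,0,0],"twist":[0,0,-1],"gripper":50},{"slide":[0,0,0],"twist":[0,0,-1],"gripper":50},{"slide":[0,0,0],"twist":[0,0,0],"gripper":80}]'
python3 - <<'E'
from h import *
np.set_printoptions(precision=4,suppress=True)
s,p,M=st(); print(p,s["joint_pos"],M[:,1]); cal=env.calibration("wrist"); im=env.capture("wrist"); cv2.imwrite("pics/w5.png",im)
for c,r,z in [([.568,.0375],.028,.092),([.568,.0375],.044,.046)]: print(circfit(cal,im,c,r,z))
E
```

```text
clock: 15.1
tool_pos: [0.5688, 0.0374, 0.2508]
eef_rot: [-0.0, 0.984, 0.176, 0.0]
contact_force: [0.4, -0.0, 0.5]
grip_width: 0.0754
gripper_force: 0.0
clock: 15.6
tool_pos: [0.5688, 0.0374, 0.2508]
eef_rot: [-0.0, 0.906, 0.424, -0.0]
contact_force: [0.2, -0.9, 0.1]
grip_width: 0.0756
gripper_force: 0.0
clock: 16.1
tool_pos: [0.5688, 0.0374, 0.2508]
eef_rot: [-0.0, 0.765, 0.644, 0.0]
contact_force: [-0.5, -0.1, -0.6]
grip_width: 0.0756
gripper_force: 0.0
clock: 16.6
tool_pos: [0.5688, 0.0372, 0.2506]
eef_rot: [-0.0, 0.615, 0.788, 0.0]
contact_force: [-1.0, 0.2, -0.1]
grip_width: 0.0706
gripper_force: 0.0
[0.5688 0.0372 0.2506] [ 0.428   0.6252 -0.7169  1.8518  0.5291  0.865  -0.3044] [ 0.97    0.243  -0.0002]
(array([0.5686, 0.0375]), np.float32(38.197136))
(array([0.5678, 0.0375]), np.float32(39.047115))
```

Now the same squeeze in the perpendicular direction (tool y = world +x).

```bash
python3 -m creep '[{"slide":[0,0,0],"twist":[0,0,0],"gripper":92},{"slide":[0,0,0],"twist":[0,0,0],"gripper":96},{"slide":[0,0,0],"twist":[0,0,0],"gripper":98},{"slide":[0,0,0],"twist":[0,0,0],"gripper":100},{"slide":[0,0,0],"twist":[0,0,0],"gripper":100}]' 3
python3 -m creep '[{"slide":[0,0,0],"twist":[0,0,0],"gripper":102},{"slide":[0,0,0],"twist":[0,0,0],"gripper":102}]'
python3 -m creep '[{"slide":[0,0,0],"twist":[0,0,0],"gripper":104},{"slide":[0,0,0],"twist":[0,0,0],"gripper":106},{"slide":[0,0,0],"twist":[0,0,0],"gripper":106}]'
```

```text
clock: 17.15
tool_pos: [0.5685, 0.0374, 0.2506]
eef_rot: [-0.0, 0.616, 0.788, -0.0]
contact_force: [-6.3, -0.5, 3.6]
grip_width: 0.0571
gripper_force: 2.7
clock: 17.35
tool_pos: [0.5684, 0.0373, 0.2506]
eef_rot: [-0.0, 0.616, 0.788, -0.001]
contact_force: [-6.0, -1.1, 3.2]
grip_width: 0.057
gripper_force: 3.0
clock: 17.65
tool_pos: [0.5684, 0.0373, 0.2506]
eef_rot: [-0.0, 0.616, 0.788, -0.001]
contact_force: [-5.2, -2.1, 3.7]
grip_width: 0.0571
gripper_force: 3.0
```

```bash
python3 -m creep '[{"slide":[0,0,0],"twist":[0,0,0],"gripper":92},{"slide":[0,-0.014,0],"twist":[0,0,0],"gripper":92},{"slide":[0,0,0],"twist":[0,0,0],"gripper":96},{"slide":[0,0,0],"twist":[0,0,0],"gripper":98},{"slide":[0,0,0],"twist":[0,0,0],"gripper":100}]' 3
python3 -m creep '[{"slide":[0,0,0],"twist":[0,0,0],"gripper":102},{"slide":[0,0,0],"twist":[0,0,0],"gripper":102}]'
python3 -m creep '[{"slide":[0,0,0],"twist":[0,0,0],"gripper":104},{"slide":[0,0,0],"twist":[0,0,0],"gripper":106},{"slide":[0,0,0],"twist":[0,0,0],"gripper":106}]'
```

```text
clock: 18.15
tool_pos: [0.5682, 0.0372, 0.2508]
eef_rot: [-0.0, 0.616, 0.788, 0.0]
contact_force: [-0.3, 0.7, -0.9]
grip_width: 0.0573
gripper_force: 0.1
clock: 18.35
tool_pos: [0.568, 0.0372, 0.2507]
eef_rot: [-0.0, 0.616, 0.788, -0.0]
contact_force: [-2.0, -0.4, 1.6]
grip_width: 0.0568
gripper_force: 3.0
clock: 18.65
tool_pos: [0.568, 0.0372, 0.2507]
eef_rot: [-0.0, 0.616, 0.788, -0.0]
contact_force: [-3.8, -0.7, 2.3]
grip_width: 0.0562
gripper_force: 3.0
```

```bash
python3 -m creep '[{"slide":[0,-0.006,0],"twist":[0,0,0],"gripper":106},{"slide":[0,0,0],"twist":[0,0,0],"gripper":106}]' 3
python3 -m creep '[{"slide":[0,-0.004,0],"twist":[0,0,0],"gripper":106},{"slide":[0,0,0],"twist":[0,0,0],"gripper":108}]'
```

```text
clock: 18.85
tool_pos: [0.5678, 0.0371, 0.2507]
eef_rot: [-0.0, 0.616, 0.788, -0.0]
contact_force: [-2.7, -0.6, 1.5]
grip_width: 0.0558
gripper_force: 3.0
clock: 19.05
tool_pos: [0.5677, 0.0371, 0.2507]
eef_rot: [-0.0, 0.616, 0.788, 0.0]
contact_force: [-1.0, -0.3, 0.0]
grip_width: 0.056
gripper_force: 3.0
```

```bash
python3 -m creep '[{"slide":[0,-0.003,0],"twist":[0,0,0],"gripper":108},{"slide":[0,0,0],"twist":[0,0,0],"gripper":110},{"slide":[0,0,0],"twist":[0,0,0],"gripper":110}]' 3
python3 -m creep '[{"slide":[0,0,0],"twist":[0,0,0],"gripper":100},{"slide":[0,0,0],"twist":[0,0,0],"gripper":96},{"slide":[0,0,0],"twist":[0,0,0],"gripper":70},{"slide":[0,0,0],"twist":[0,0,0],"gripper":40},{"slide":[0,0,0],"twist":[0,0,0],"gripper":0}]'
python3 -m creep '[{"slide":[0,0,-0.2],"twist":[0,0,0],"gripper":0},{"slide":[0,0,-0.5],"twist":[0,0,0],"gripper":0},{"slide":[0,0,-0.6],"twist":[0,0,0],"gripper":0},{"slide":[0,0,-0.5],"twist":[0,0,0],"gripper":0},{"slide":[0,0,0],"twist":[0,0,0],"gripper":0}]'
python3 -m creep '[{"slide":[0,0,0],"twist":[0,0,0],"gripper":0}]'
python3 - <<'E'
from h import *
np.set_printoptions(precision=4,suppress=True)
s,p,M=st(); print(p,M[:,1]); cal=env.calibration("wrist"); im=env.capture("wrist"); cv2.imwrite("pics/w6.png",im)
for c,r,z in [([.568,.0375],.028,.092),([.568,.0375],.044,.046)]: print(circfit(cal,im,c,r,z))
print([(r["pixel"],r["conf"],at(cal,r["pixel"],0)) for r in env.mark_of("wrist","collar")])
cal=env.calibration("top"); im=env.capture("top")
for c,r,z in [([.535,.246],.034,.036),([.535,.246],.0291,.036)]: print("collar top",circfit(cal,im,c,r,z,.015))
E
```

```text
clock: 19.35
tool_pos: [0.5676, 0.0371, 0.2508]
eef_rot: [0.0, 0.616, 0.788, 0.0]
contact_force: [-0.1, -0.3, -0.8]
grip_width: 0.0559
gripper_force: 3.0
clock: 19.85
tool_pos: [0.5675, 0.0371, 0.2508]
eef_rot: [-0.0, 0.616, 0.788, 0.0]
contact_force: [0.4, -0.1, -0.8]
grip_width: 0.0794
gripper_force: 0.0
clock: 20.35
tool_pos: [0.5681, 0.0375, 0.3445]
eef_rot: [0.002, 0.616, 0.788, 0.001]
contact_force: [0.0, 1.3, 0.1]
grip_width: 0.0941
gripper_force: 0.0
clock: 20.45
tool_pos: [0.5675, 0.037, 0.3414]
eef_rot: [0.0, 0.616, 0.788, 0.0]
contact_force: [-1.0, 0.5, -0.3]
grip_width: 0.0939
gripper_force: 0.0
[0.5675 0.037  0.3414] [0.9705 0.2412 0.0009]
(array([0.5676, 0.0375]), np.float32(86.555275))
(array([0.5674, 0.0383]), np.float32(59.075718))
[([239.7, 318.1], 0.22, array([0.5691, 0.0223, 0.    ]))]
collar top (array([0.5384, 0.246 ]), np.float32(77.5872))
collar top (array([0.5339, 0.2497]), np.float32(84.65199))
```

View pics/w6.png

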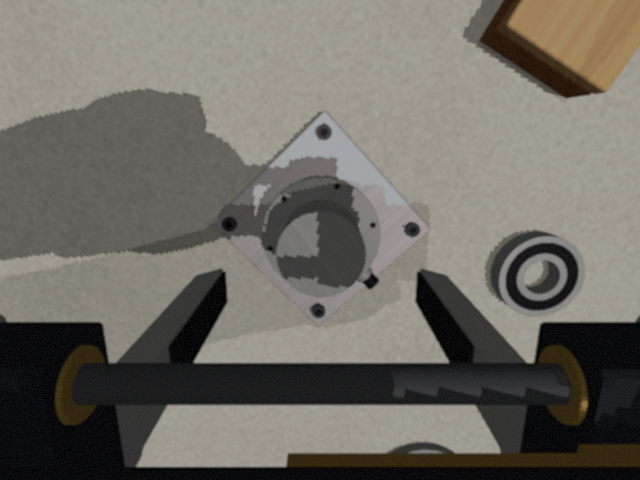

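The disc's top at (245,320) is concentric with the shoulder flange, and the touch measurements put the axis at TCP (0.5676, 0.0371) in both directions. The disc has been let go. Now the collar.

```bash
python3 -m creep '[{"slide":[0.65,0.1,0],"twist":[0,0,0],"gripper":0},{"slide":[0.65,0.1,0],"twist":[0,0,0],"gripper":0},{"slide":[0.65,0.1,0],"twist":[0,0,0],"gripper":0},{"slide":[0.65,0.1,0],"twist":[0,0,0],"gripper":0},{"slide":[0,0,0],"twist":[0,0,0],"gripper":0}]' 10
python3 -m creep '[{"slide":[0,0,0],"twist":[0,0,0],"gripper":0}]'
python3 - <<'E'
from h import *
np.set_printoptions(precision=4,suppress=True)
s,p,M=st(); print(p); cal=env.calibration("wrist"); im=env.capture("wrist"); cv2.imwrite("pics/w7.png",im)
r=env.mark_of("wrist","collar"); print([(a["pixel"],a["conf"],at(cal,a["pixel"],0)) for a in r])
c0=at(cal,r[0]["pixel"],0) if r else [.536,.248]
for r,z,col in [(.034,.036,(0,0,255)),(.0291,.036,(0,255,0))]:
    c,sc=circfit(cal,im,c0,r,z,.012); print(c,sc,goto(c))
    for t in np.linspace(0,6.28,40):
        u=proj(cal,[c[0]+r*np.cos(t),c[1]+r*np.sin(t),z]); cv2.circle(im,(int(u[1]),int(u[0])),1,col,-1)
cv2.imwrite("pics/w7m.png",im)
E
```

```text
clock: 21.1
tool_pos: [0.5542, 0.1724, 0.3404]
eef_rot: [-0.001, 0.614, 0.79, 0.0]
contact_force: [0.1, 1.1, -0.6]
grip_width: 0.0943
gripper_force: 0.0
clock: 21.2
tool_pos: [0.5553, 0.1684, 0.3401]
eef_rot: [-0.0, 0.615, 0.788, -0.0]
contact_force: [-0.7, -1.2, 0.1]
grip_width: 0.094
gripper_force: 0.0
[0.5553 0.1684 0.3401]
[]
[0.5378 0.2432] 112.47815 [1.5666 0.018 ]
[0.5408 0.2396] 90.627716 [1.4823 0.0589]
```

View pics/w7m.png

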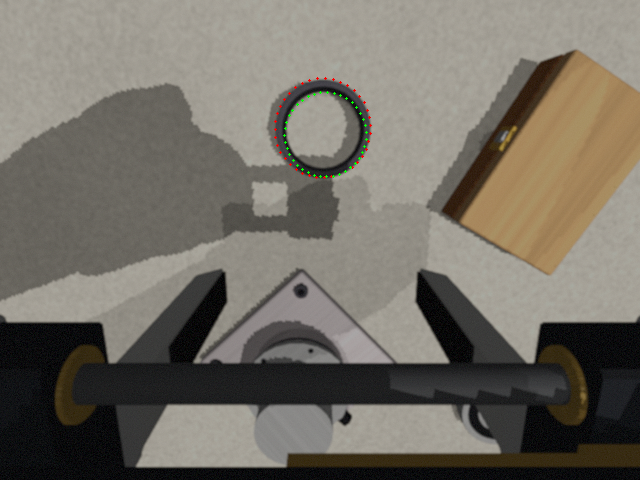

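The outer ring fit is good, centred at (128,323) and giving (0.538, 0.243). The inner fit caught the wrong edge, so I ignore it. The gauge box is well clear.

```bash
python3 -m creep '[{"slide":[0.4,0.005,0],"twist":[0,0,0],"gripper":0},{"slide":[0.5,0.005,0.3],"twist":[0,0,0],"gripper":0},{"slide":[0.5,0.005,0.5],"twist":[0,0,0],"gripper":0},{"slide":[0.17,0,0.5],"twist":[0,0,0],"gripper":0},{"slide":[0,0,0],"twist":[0,0,0],"gripper":0}]' 10
python3 -m creep '[{"slide":[0,0,0],"twist":[0,0,0],"gripper":0}]'
python3 - <<'E'
from h import *
np.set_printoptions(precision=4,suppress=True)
s,p,M=st(); print(p); cal=env.calibration("wrist"); im=env.capture("wrist"); cv2.imwrite("pics/w8.png",im)
c,sc=circfit(cal,im,[.5378,.2432],.034,.036); print(c,sc,goto(c))
E
```

```text
clock: 21.8
tool_pos: [0.5365, 0.244, 0.2731]
eef_rot: [-0.001, 0.616, 0.788, -0.002]
contact_force: [0.0, -1.3, 0.2]
grip_width: 0.094
gripper_force: 0.0
clock: 21.9
tool_pos: [0.5378, 0.2433, 0.2761]
eef_rot: [-0.0, 0.616, 0.787, -0.0]
contact_force: [0.1, -0.4, 1.4]
grip_width: 0.0947
gripper_force: 0.0
[0.5378 0.2433 0.2761]
[0.538  0.2436] 92.019485 [0.007  0.0002]
```

```bash
python3 -m creep '[{"slide":[0,0,0.4],"twist":[0,0,0],"gripper":20},{"slide":[0,0,0.5],"twist":[0,0,0],"gripper":40},{"slide":[0,0,0.36],"twist":[0,0,0],"gripper":50},{"slide":[0,0,0],"twist":[0,0,0],"gripper":60},{"slide":[0,0,0],"twist":[0,0,0],"gripper":64}]' 6
python3 -m creep '[{"slide":[0,0,0],"twist":[0,0,0],"gripper":68},{"slide":[0,0,0],"twist":[0,0,0],"gripper":72},{"slide":[0,0,0],"twist":[0,0,0],"gripper":76},{"slide":[0,0,0],"twist":[0,0,0],"gripper":80},{"slide":[0,0,0],"twist":[0,0,0],"gripper":80}]'
python3 -m creep '[{"slide":[0,0,0],"twist":[0,0,0],"gripper":80},{"slide":[0,0,0],"twist":[0,0,0],"gripper":68},{"slide":[0,0,0],"twist":[0,0,0],"gripper":64},{"slide":[0,0,0],"twist":[0,0,0],"gripper":40},{"slide":[0,0,0],"twist":[0,0,0],"gripper":30}]'
```

```text
clock: 22.45
tool_pos: [0.5377, 0.2443, 0.2136]
eef_rot: [0.0, 0.616, 0.788, 0.0]
contact_force: [-0.1, 0.8, 1.0]
grip_width: 0.0709
gripper_force: 0.0
clock: 22.95
tool_pos: [0.5376, 0.2445, 0.2138]
eef_rot: [0.0, 0.616, 0.788, 0.0]
contact_force: [-2.5, -0.4, 6.9]
grip_width: 0.0683
gripper_force: 6.0
clock: 23.45
tool_pos: [0.5373, 0.2444, 0.2128]
eef_rot: [-0.0, 0.616, 0.788, 0.0]
contact_force: [-0.1, -1.1, -0.2]
grip_width: 0.0819
gripper_force: 0.0
```

```bash
python3 -m creep '[{"slide":[0,0,0],"twist":[0,0,1],"gripper":30},{"slide":[0,0,0],"twist":[0,0,1],"gripper":30},{"slide":[0,0,0],"twist":[0,0,1],"gripper":30},{"slide":[0,0,0],"twist":[0,0,1],"gripper":30},{"slide":[0,0,0],"twist":[0,0,1],"gripper":30}]'
python3 -m creep '[{"slide":[0,0,0],"twist":[0,0,1],"gripper":30},{"slide":[0,0,0],"twist":[0,0,1],"gripper":30},{"slide":[0,0,0],"twist":[0,0,1],"gripper":30},{"slide":[0,0,0],"twist":[0,0,1],"gripper":30},{"slide":[0,0,0],"twist":[0,0,1],"gripper":30}]'
python3 -m creep '[{"slide":[0,0,0],"twist":[0,0,1],"gripper":30},{"slide":[0,0,0],"twist":[0,0,1],"gripper":30},{"slide":[0,0,0],"twist":[0,0,1],"gripper":30},{"slide":[0,0,0],"twist":[0,0,1],"gripper":30},{"slide":[0,0,0],"twist":[0,0,1],"gripper":30}]'
python3 -m creep '[{"slide":[0,0,0],"twist":[0,0,0],"gripper":50},{"slide":[0,0,0],"twist":[0,0,0],"gripper":60},{"slide":[0,0,0],"twist":[0,0,0],"gripper":66},{"slide":[0,0,0],"twist":[0,0,0],"gripper":70},{"slide":[0,0,0],"twist":[0,0,0],"gripper":74}]' 6
python3 -m creep '[{"slide":[0,0,0],"twist":[0,0,0],"gripper":80},{"slide":[0,0,0],"twist":[0,0,0],"gripper":90},{"slide":[0,0,0],"twist":[0,0,0],"gripper":90}]'
python3 -m creep '[{"slide":[0,0,0],"twist":[0,0,0],"gripper":90},{"slide":[0,0,0],"twist":[0,0,0],"gripper":90}]' 15
python3 -c "
from h import *
s,p,M=st();print(p.round(4),np.array(s['joint_pos']).round(3),M[:,1].round(3))"
```

```text
clock: 23.95
tool_pos: [0.5373, 0.2444, 0.2128]
eef_rot: [-0.0, 0.8, 0.6, 0.0]
contact_force: [-0.2, -0.1, -0.4]
grip_width: 0.083
gripper_force: 0.0
clock: 24.45
tool_pos: [0.5373, 0.2445, 0.2128]
eef_rot: [-0.0, 0.928, 0.372, -0.0]
contact_force: [-0.5, -0.6, 0.2]
grip_width: 0.0827
gripper_force: 0.0
clock: 24.95
tool_pos: [0.5373, 0.2445, 0.2128]
eef_rot: [-0.0, 0.993, 0.12, -0.0]
contact_force: [0.3, 0.7, -0.3]
grip_width: 0.0825
gripper_force: 0.0
clock: 25.45
tool_pos: [0.5374, 0.2441, 0.2127]
eef_rot: [0.0, 0.993, 0.122, -0.0]
contact_force: [0.6, -1.5, -0.5]
grip_width: 0.068
gripper_force: 6.0
clock: 25.75
tool_pos: [0.5373, 0.2444, 0.2127]
eef_rot: [-0.0, 0.993, 0.122, -0.0]
contact_force: [0.3, -1.2, 0.6]
grip_width: 0.0685
gripper_force: 6.0
clock: 25.95
tool_pos: [0.5373, 0.2444, 0.2128]
eef_rot: [-0.0, 0.993, 0.122, -0.0]
contact_force: [0.7, -1.1, -0.9]
grip_width: 0.0681
gripper_force: 15.0
[0.5373 0.2444 0.2128] [-0.227  0.623 -0.33   1.823  0.283  0.742 -2.036] [ 0.241 -0.97  -0.   ]
```

```bash
python3 -m creep '[{"slide":[0,0,-0.2],"twist":[0,0,0],"gripper":90},{"slide":[0,0,-0.5],"twist":[0,0,0],"gripper":90},{"slide":[0,0,-0.6],"twist":[0,0,0],"gripper":90},{"slide":[0,0,-0.6],"twist":[0,0,0],"gripper":90},{"slide":[0,0,-0.44],"twist":[0,0,0],"gripper":90}]'
python3 -m creep '[{"slide":[0,0,0],"twist":[0,0,0],"gripper":90},{"slide":[-0.06,0.5,0],"twist":[0,0,0],"gripper":90},{"slide":[-0.07,0.7,0],"twist":[0,0,0],"gripper":90},{"slide":[-0.07,0.8,0],"twist":[0,0,0],"gripper":90},{"slide":[-0.07,0.8,0],"twist":[0,0,0],"gripper":90}]'
python3 -m creep '[{"slide":[-0.07,0.7,0],"twist":[0,0,0],"gripper":90},{"slide":[-0.06,0.5,0],"twist":[0,0,0],"gripper":90},{"slide":[-0.02,0.17,0],"twist":[0,0,0],"gripper":90},{"slide":[0,0,0],"twist":[0,0,0],"gripper":90},{"slide":[0,0,0],"twist":[0,0,0],"gripper":90}]'
python3 - <<'E'
from h import *
np.set_printoptions(precision=4,suppress=True)
s,p,M=st(); print(p,M[:,1],goto([.5673,.0370])); cal=env.calibration("wrist"); im=env.capture("wrist"); cv2.imwrite("pics/w9.png",im)
c,sc=circfit(cal,im,p[:2],.034,p[2]-.1768); print(M.T@np.array([*(c-p[:2]),0]),sc)
E
```

```text
clock: 26.45
tool_pos: [0.5371, 0.2447, 0.3322]
eef_rot: [-0.0, 0.993, 0.122, 0.001]
contact_force: [0.2, -0.9, -3.4]
grip_width: 0.0678
gripper_force: 15.0
clock: 26.95
tool_pos: [0.5576, 0.104, 0.3289]
eef_rot: [-0.0, 0.993, 0.122, -0.001]
contact_force: [0.6, 0.1, -3.7]
grip_width: 0.0679
gripper_force: 15.0
clock: 27.45
tool_pos: [0.567, 0.0382, 0.3294]
eef_rot: [-0.0, 0.993, 0.122, -0.0]
contact_force: [0.9, 0.2, -3.6]
grip_width: 0.068
gripper_force: 15.0
[0.567  0.0382 0.3294] [ 0.2425 -0.9701 -0.0008] [-0.0001  0.0255]
[ 0.0005 -0.0005  0.    ] 64.71603
```

View pics/w9.png

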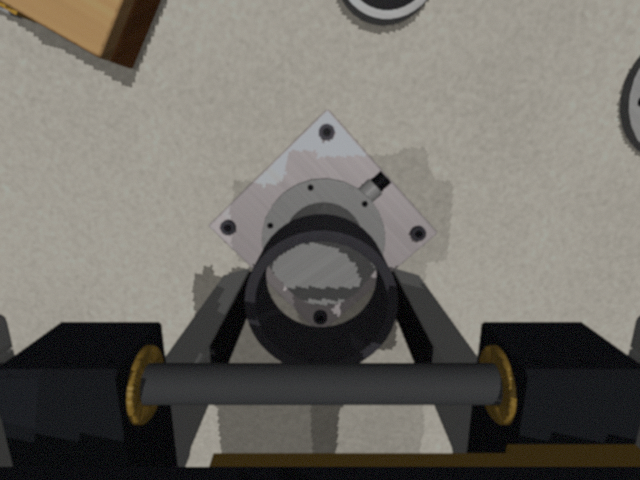

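The collar is held level, its rim centred at about (297,322), and the disc shows through the bore. The camera agrees with the touch offset (about +0.3 to +0.5 mm along tool x). I'll lower to just above the disc.

```bash
python3 -m creep '[{"slide":[0,0.025,0.1],"twist":[0,0,0],"gripper":90},{"slide":[0,0,0.2],"twist":[0,0,0],"gripper":90},{"slide":[0,0,0.14],"twist":[0,0,0],"gripper":90},{"slide":[0,0,0],"twist":[0,0,0],"gripper":90},{"slide":[0,0,0],"twist":[0,0,0],"gripper":90}]'
python3 -c "
from h import *
s,p,M=st();print(p.round(4),goto([.5673,.0370]).round(4))"
python3 -m creep '[{"slide":[0,0,0],"twist":[0,0,0],"gripper":90}]'
```

```text
clock: 28.0
tool_pos: [0.5675, 0.0359, 0.3075]
eef_rot: [-0.0, 0.993, 0.122, -0.0]
contact_force: [-0.3, 0.9, -3.2]
grip_width: 0.0681
gripper_force: 15.0
[0.5675 0.0359 0.3075] [ 0.0005 -0.0222]
clock: 28.1
tool_pos: [0.5676, 0.0358, 0.3079]
eef_rot: [-0.0, 0.993, 0.122, 0.0]
contact_force: [-0.4, 0.4, -2.7]
grip_width: 0.068
gripper_force: 15.0
```

```bash
python3 -m creep '[{"slide":[0,-0.024,0],"twist":[0,0,0],"gripper":90},{"slide":[0,0,0],"twist":[0,0,0],"gripper":90},{"slide":[0,0,0.02],"twist":[0,0,0],"gripper":90},{"slide":[0,0,0],"twist":[0,0,0],"gripper":90}]'
python3 -m creep '[{"slide":[0,0,0.01],"twist":[0,0,0],"gripper":90},{"slide":[0,0,0.01],"twist":[0,0,0],"gripper":90},{"slide":[0,0,0],"twist":[0,0,0],"gripper":90}]'
python3 -c "
from h import *
s,p,M=st();print(p.round(4),goto([.5673,.0370]).round(4))"
```

```text
clock: 28.5
tool_pos: [0.5672, 0.0369, 0.3067]
eef_rot: [-0.0, 0.993, 0.122, -0.0]
contact_force: [0.1, 0.2, -2.5]
grip_width: 0.068
gripper_force: 15.0
clock: 28.8
tool_pos: [0.5672, 0.0369, 0.3057]
eef_rot: [-0.0, 0.993, 0.122, -0.0]
contact_force: [0.6, 0.4, -2.5]
grip_width: 0.068
gripper_force: 15.0
[0.5672 0.0369 0.3057] [ 0.0016 -0.0015]
```

Aligned to 0.1 mm. I'll enter in small steps and watch the force.

```bash
python3 -m creep '[{"slide":[0.002,0,0.008],"twist":[0,0,0],"gripper":90},{"slide":[0,0,0.008],"twist":[0,0,0],"gripper":90}]'
python3 -m creep '[{"slide":[0,0,0.008],"twist":[0,0,0],"gripper":90},{"slide":[0,0,0],"twist":[0,0,0],"gripper":90}]'
python3 -m creep '[{"slide":[0,0,0.01],"twist":[0,0,0],"gripper":90},{"slide":[0,0,0],"twist":[0,0,0],"gripper":90}]'
```

```text
clock: 29.0
tool_pos: [0.5674, 0.037, 0.3049]
eef_rot: [-0.0, 0.993, 0.122, 0.0]
contact_force: [-0.1, 0.6, -2.6]
grip_width: 0.0681
gripper_force: 15.0
clock: 29.2
tool_pos: [0.5673, 0.037, 0.3045]
eef_rot: [-0.0, 0.993, 0.122, -0.0]
contact_force: [1.2, -0.2, -2.9]
grip_width: 0.0685
gripper_force: 15.0
clock: 29.4
tool_pos: [0.5673, 0.037, 0.304]
eef_rot: [-0.0, 0.993, 0.122, -0.0]
contact_force: [0.3, -0.3, -2.8]
grip_width: 0.0681
gripper_force: 15.0
```

```bash
python3 -m creep '[{"slide":[0,0,0.01],"twist":[0,0,0],"gripper":90},{"slide":[0,0,0.01],"twist":[0,0,0],"gripper":90},{"slide":[0,0,0],"twist":[0,0,0],"gripper":90}]'
python3 -m creep '[{"slide":[0,0,0.01],"twist":[0,0,0],"gripper":90},{"slide":[0,0,0.01],"twist":[0,0,0],"gripper":90},{"slide":[0,0,0],"twist":[0,0,0],"gripper":90}]'
python3 -m creep '[{"slide":[0,0,0.01],"twist":[0,0,0],"gripper":90},{"slide":[0,0,0.01],"twist":[0,0,0],"gripper":90},{"slide":[0,0,0],"twist":[0,0,0],"gripper":90}]'
```

```text
clock: 29.7
tool_pos: [0.5673, 0.0369, 0.303]
eef_rot: [-0.0, 0.993, 0.122, -0.0]
contact_force: [-0.6, 0.2, -2.6]
grip_width: 0.068
gripper_force: 15.0
clock: 30.0
tool_pos: [0.5673, 0.037, 0.302]
eef_rot: [-0.0, 0.993, 0.122, -0.0]
contact_force: [0.3, 0.0, -3.3]
grip_width: 0.0674
gripper_force: 15.0
clock: 30.3
tool_pos: [0.5673, 0.0369, 0.301]
eef_rot: [-0.0, 0.993, 0.122, -0.0]
contact_force: [-0.8, 0.7, -2.4]
grip_width: 0.068
gripper_force: 15.0
```

The collar is over the disc and moving freely.

```bash
python3 -m creep '[{"slide":[0,0,0.04],"twist":[0,0,0],"gripper":90},{"slide":[0,0,0.04],"twist":[0,0,0],"gripper":90},{"slide":[0,0,0.04],"twist":[0,0,0],"gripper":90},{"slide":[0,0,0.04],"twist":[0,0,0],"gripper":90},{"slide":[0,0,0],"twist":[0,0,0],"gripper":90}]'
python3 -m creep '[{"slide":[0,0,0.04],"twist":[0,0,0],"gripper":90},{"slide":[0,0,0.04],"twist":[0,0,0],"gripper":90},{"slide":[0,0,0.04],"twist":[0,0,0],"gripper":90},{"slide":[0,0,0.04],"twist":[0,0,0],"gripper":90},{"slide":[0,0,0.04],"twist":[0,0,0],"gripper":90}]'
python3 -m creep '[{"slide":[0,0,0.04],"twist":[0,0,0],"gripper":90},{"slide":[0,0,0.04],"twist":[0,0,0],"gripper":90},{"slide":[0,0,0],"twist":[0,0,0],"gripper":90}]'
```

```text
clock: 30.8
tool_pos: [0.5673, 0.0369, 0.2927]
eef_rot: [-0.0, 0.993, 0.122, -0.0]
contact_force: [-0.2, -0.6, -3.3]
grip_width: 0.0677
gripper_force: 15.0
clock: 31.3
tool_pos: [0.5673, 0.037, 0.2828]
eef_rot: [-0.0, 0.993, 0.122, -0.0]
contact_force: [-0.3, -0.4, -4.1]
grip_width: 0.0678
gripper_force: 15.0
clock: 31.6
tool_pos: [0.5673, 0.037, 0.2787]
eef_rot: [-0.0, 0.993, 0.122, -0.0]
contact_force: [0.4, -0.2, -3.2]
grip_width: 0.0679
gripper_force: 15.0
```

```bash
python3 -c "
from h import *
s,p,M=st();print(p.round(4),goto([.5673,.0370]).round(4))"
```

```text
[0.5673 0.037  0.2787] [ 0.0006 -0.0006]
```

Next I pass the seam between disc and pedestal slowly.

```bash
python3 -m creep '[{"slide":[0,0,0.02],"twist":[0,0,0],"gripper":90},{"slide":[0,0,0.02],"twist":[0,0,0],"gripper":90},{"slide":[0,0,0.02],"twist":[0,0,0],"gripper":90},{"slide":[0,0,0],"twist":[0,0,0],"gripper":90}]'
python3 -m creep '[{"slide":[0,0,0.01],"twist":[0,0,0],"gripper":90},{"slide":[0,0,0.01],"twist":[0,0,0],"gripper":90},{"slide":[0,0,0],"twist":[0,0,0],"gripper":90}]'
python3 -m creep '[{"slide":[0,0,0.01],"twist":[0,0,0],"gripper":90},{"slide":[0,0,0.01],"twist":[0,0,0],"gripper":90},{"slide":[0,0,0],"twist":[0,0,0],"gripper":90}]'
python3 -m creep '[{"slide":[0,0,0.01],"twist":[0,0,0],"gripper":90},{"slide":[0,0,0.01],"twist":[0,0,0],"gripper":90},{"slide":[0,0,0],"twist":[0,0,0],"gripper":90}]'
```

```text
clock: 32.0
tool_pos: [0.5673, 0.037, 0.2759]
eef_rot: [-0.0, 0.993, 0.122, -0.0]
contact_force: [0.5, 0.2, -3.0]
grip_width: 0.0679
gripper_force: 15.0
clock: 32.3
tool_pos: [0.5673, 0.037, 0.275]
eef_rot: [-0.0, 0.993, 0.122, -0.0]
contact_force: [-0.6, -0.1, -2.5]
grip_width: 0.0678
gripper_force: 15.0
clock: 32.6
tool_pos: [0.5674, 0.037, 0.274]
eef_rot: [-0.0, 0.993, 0.122, -0.0]
contact_force: [0.8, -0.6, -3.9]
grip_width: 0.068
gripper_force: 15.0
clock: 32.9
tool_pos: [0.5673, 0.037, 0.2729]
eef_rot: [-0.0, 0.993, 0.122, -0.0]
contact_force: [0.6, 0.3, -2.6]
grip_width: 0.0677
gripper_force: 15.0
```

```bash
python3 -m creep '[{"slide":[0,0,0.04],"twist":[0,0,0],"gripper":90},{"slide":[0,0,0.04],"twist":[0,0,0],"gripper":90},{"slide":[0,0,0.04],"twist":[0,0,0],"gripper":90},{"slide":[0,0,0.04],"twist":[0,0,0],"gripper":90},{"slide":[0,0,0],"twist":[0,0,0],"gripper":90}]'
python3 -m creep '[{"slide":[0,0,0.03],"twist":[0,0,0],"gripper":90},{"slide":[0,0,0.03],"twist":[0,0,0],"gripper":90},{"slide":[0,0,0.01],"twist":[0,0,0],"gripper":90},{"slide":[0,0,0],"twist":[0,0,0],"gripper":90}]'
python3 -m creep '[{"slide":[0,0,0.01],"twist":[0,0,0],"gripper":90},{"slide":[0,0,0],"twist":[0,0,0],"gripper":90}]'
```

```text
clock: 33.4
tool_pos: [0.5673, 0.037, 0.2647]
eef_rot: [-0.0, 0.993, 0.122, -0.0]
contact_force: [-0.0, -0.6, -3.3]
grip_width: 0.0676
gripper_force: 15.0
clock: 33.8
tool_pos: [0.5673, 0.0369, 0.2615]
eef_rot: [-0.0, 0.993, 0.122, -0.0]
contact_force: [0.5, 0.5, -3.2]
grip_width: 0.0679
gripper_force: 15.0
clock: 34.0
tool_pos: [0.5674, 0.0369, 0.261]
eef_rot: [-0.0, 0.993, 0.122, -0.0]
contact_force: [0.2, -0.3, -3.1]
grip_width: 0.0683
gripper_force: 15.0
```

```bash
python3 -m creep '[{"slide":[0,0,0.012],"twist":[0,0,0],"gripper":90},{"slide":[0,0,0.012],"twist":[0,0,0],"gripper":90},{"slide":[0,0,0],"twist":[0,0,0],"gripper":90}]'
python3 -m creep '[{"slide":[0,0,0.008],"twist":[0,0,0],"gripper":90},{"slide":[0,0,0],"twist":[0,0,0],"gripper":90}]'
python3 -m creep '[{"slide":[0,0,0.006],"twist":[0,0,0],"gripper":90},{"slide":[0,0,0],"twist":[0,0,0],"gripper":90}]'
```

```text
clock: 34.3
tool_pos: [0.5673, 0.037, 0.2598]
eef_rot: [-0.0, 0.993, 0.122, -0.0]
contact_force: [0.8, 0.8, -2.8]
grip_width: 0.068
gripper_force: 15.0
clock: 34.5
tool_pos: [0.5674, 0.037, 0.2594]
eef_rot: [-0.0, 0.993, 0.122, -0.0]
contact_force: [0.2, -0.7, -3.0]
grip_width: 0.0678
gripper_force: 15.0
clock: 34.7
tool_pos: [0.5673, 0.037, 0.2591]
eef_rot: [-0.0, 0.993, 0.122, -0.0]
contact_force: [-0.6, 0.3, -2.5]
grip_width: 0.068
gripper_force: 15.0
```

```bash
python3 -m creep '[{"slide":[0,0,0.004],"twist":[0,0,0],"gripper":90},{"slide":[0,0,0],"twist":[0,0,0],"gripper":90}]'
python3 -m creep '[{"slide":[0,0,0.004],"twist":[0,0,0],"gripper":90},{"slide":[0,0,0],"twist":[0,0,0],"gripper":90}]'
python3 -m creep '[{"slide":[0,0,0.004],"twist":[0,0,0],"gripper":90},{"slide":[0,0,0],"twist":[0,0,0],"gripper":90}]'
```

```text
clock: 34.9
tool_pos: [0.5674, 0.037, 0.2589]
eef_rot: [-0.0, 0.993, 0.122, -0.0]
contact_force: [-0.0, -0.5, -3.6]
grip_width: 0.0681
gripper_force: 15.0
clock: 35.1
tool_pos: [0.5674, 0.0369, 0.2588]
eef_rot: [-0.0, 0.993, 0.122, -0.0]
contact_force: [0.1, -1.2, -2.0]
grip_width: 0.0682
gripper_force: 15.0
clock: 35.3
tool_pos: [0.5674, 0.037, 0.2587]
eef_rot: [-0.0, 0.993, 0.122, 0.0]
contact_force: [-0.2, -0.8, 2.6]
grip_width: 0.0679
gripper_force: 15.0
```

The collar touched down at exactly the predicted height (0.2588). I'll release and withdraw.

```bash
python3 -m creep '[{"slide":[0,0,-0.003],"twist":[0,0,0],"gripper":90},{"slide":[0,0,0],"twist":[0,0,0],"gripper":70},{"slide":[0,0,0],"twist":[0,0,0],"gripper":60},{"slide":[0,0,0],"twist":[0,0,0],"gripper":30},{"slide":[0,0,0],"twist":[0,0,0],"gripper":0}]' 5
python3 -m creep '[{"slide":[0,0,0],"twist":[0,0,0],"gripper":0},{"slide":[0,0,0],"twist":[0,0,0],"gripper":0},{"slide":[0,0,-0.2],"twist":[0,0,0],"gripper":0},{"slide":[0,0,-0.5],"twist":[0,0,0],"gripper":0},{"slide":[0,0,-0.7],"twist":[0,0,0],"gripper":0}]'
python3 -m creep '[{"slide":[-0.5,0,-0.5],"twist":[0,0,0],"gripper":0},{"slide":[-0.7,0,0],"twist":[0,0,0],"gripper":0},{"slide":[-0.5,0,0],"twist":[0,0,0],"gripper":0},{"slide":[0,0,0],"twist":[0,0,0],"gripper":0},{"slide":[0,0,0],"twist":[0,0,0],"gripper":0}]'
python3 - <<'E'
from h import *
np.set_printoptions(precision=4,suppress=True)
s,p,M=st(); print(p,s["contact_force"]); cal=env.calibration("wrist"); im=env.capture("wrist")
for r,z in [(.028,.092),(.034,.082),(.044,.046)]: print(r,circfit(cal,im,[.5676,.0375],r,z))
u=proj(cal,[.5676,.0375,.07]); r,c=int(u[0]),int(u[1]); a=im[max(r-110,0):r+110,max(c-130,0):c+130]; cv2.imwrite("pics/w10.png",cv2.resize(a,None,fx=2.5,fy=2.5))
E
```

```text
clock: 35.8
tool_pos: [0.5674, 0.037, 0.2587]
eef_rot: [-0.0, 0.993, 0.122, 0.0]
contact_force: [0.3, 0.4, 0.5]
grip_width: 0.0845
gripper_force: 0.0
clock: 36.3
tool_pos: [0.567, 0.0369, 0.329]
eef_rot: [-0.0, 0.993, 0.122, -0.001]
contact_force: [0.4, 0.2, 0.9]
grip_width: 0.0938
gripper_force: 0.0
clock: 36.8
tool_pos: [0.485, 0.0164, 0.3547]
eef_rot: [0.0, 0.993, 0.121, 0.001]
contact_force: [-0.3, 0.7, 0.9]
grip_width: 0.094
gripper_force: 0.0
[0.485  0.0164 0.3547] [-0.2769  0.7267  0.9497]
0.028 (array([0.5682, 0.0379]), np.float32(120.0))
0.034 (array([0.5676, 0.0375]), np.float32(95.82156))
0.044 (array([0.5632, 0.0369]), np.float32(64.71189))
```

View pics/w10.png

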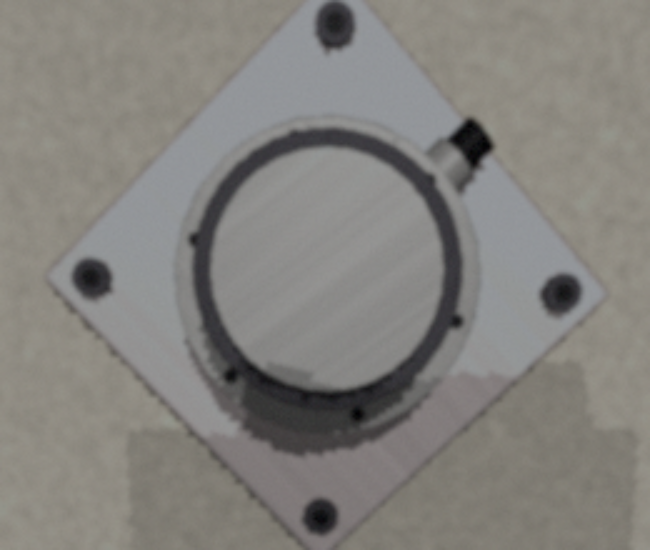

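The crop shows the collar level around the disc, with an even dark rim centred at about (268,328). The disc stands proud and centred at about (267,327), and nothing is touching it. I'm handing in.

```bash
python3 -c "
from rig import env
print(env.hand_in())"
```

```text
the job is handed in; nothing more can be done
None
```

The disc is centred on the pedestal by touch and the collar is seated home on the shoulder. Both are released, and the job was handed in at about 37 s of the 72 s allowed; the hand-in returned no verdict.

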